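Clear the vial heater's lid and hold it open

TASK

Two small cartons have been left on the closed lid of the vial heater: put them, one after the other, squarely on top of the single carton that stands on the bench, so that the three make one neat column where that carton stands. Only when the lid is clear, lift it by its bar handle and hold it open at 60 degrees so that the vials can be reached; it falls shut if let go, so finish while still holding it there by the handle. Leave everything else on the bench where it is.

Things in the scene. Friction and masses are not known exactly. Their poses are not given: they have to be found in the camera images.
- heater: vial heater, a white box-shaped instrument with a grey lid, fixed to the bench: 200 (its x, depth) x 250 (its y, width) mm. The origin is the centre of its underside on the bench, z up; its front, with the display and the lid handle, faces its -x. Closed, the lid's flat top is 126 mm above the bench. It may stand left or right of the single carton, turned by up to 0.3 rad
- heater_lid (a joint): opening angle of the lid in rad: 0 closed (as at the start), 1.4 at the stop; 1.047 is 60 degrees. The lid (0.5 to 0.8 kg with its handle) turns freely and falls shut from any angle
- lid_hinge (a point): middle of the lid's hinge axis, at the heater's rear top edge: 100 mm along x and 110 mm up in the heater's frame. The axis is the heater's y; opening lifts the front edge up and back
- lid_handle: steel bar handle on the lid's front edge. The origin is the middle of a straight round bar, 13 mm thick, 112 mm long along its y, carried by an arm at each end 45 mm in front of the lid (room for a finger between, nothing under it). Closed: x -145, z 118 mm in the heater's frame; 245 mm from the hinge axis, 8 mm above its level. It turns with the lid: x to the hinge, z normal to the lid
- carton_base: flat white closed cardboard carton, 50 (its x) x 70 (its y) x 26 high mm, 60 to 130 g; the origin is the centre of its underside, z up. This one stands alone on the bench, loose, and is the foot of the column
- carton_a: flat white closed cardboard carton, 50 (its x) x 70 (its y) x 26 high mm, 60 to 130 g; the origin is the centre of its underside, z up. One of the two left lying on the heater's lid
- carton_b: flat white closed cardboard carton, 50 (its x) x 70 (its y) x 26 high mm, 60 to 130 g; the origin is the centre of its underside, z up. The other of the two left lying on the heater's lid
- blue_cap: ribbed screw cap, 52 mm across, 26 high, in front of the single carton; leave it; the origin is the centre of its underside, z up
- bench_timer: bench timer, 58 x 62 x 19 mm, behind the single carton; leave it; the origin is the centre of its underside, z up
- syringe_box: long dark carton, 42 (its x) x 262 (its y) x 36 high mm, lying along the bench's left edge; leave it; the origin is the centre of its underside, z up
- pen: ballpoint pen, 148 mm long, lying near the front edge; leave it; the origin is the centre of its underside, z up
Things that resemble listed ones, but are neither listed nor needed, are in the scene too. What is shaped like the carton_b but green is not meant.

How it is judged (in metres and radians):
On the way, in this order (a step that is already met when the one before it is completed fails the run):
1. a first carton from the lid lies squarely on the carton on the bench, let go (((horizontal distance between carton_a and carton_base below 0.01 m and angle between the x axis of carton_a and the x axis of carton_base, either way round below 0.16 rad and z of carton_a in the frame of carton_base between 0.023 and 0.029 m and angle between carton_a's own z axis and vertical below 0.06 rad and contact force between the arm and carton_a below 0.05 N and linear speed of carton_a below 0.02 m/s) or (horizontal distance between carton_b and carton_base below 0.01 m and angle between the x axis of carton_b and the x axis of carton_base, either way round below 0.16 rad and z of carton_b in the frame of carton_base between 0.023 and 0.029 m and angle between carton_b's own z axis and vertical below 0.06 rad and contact force between the arm and carton_b below 0.05 N and linear speed of carton_b below 0.02 m/s))), for 0.2 s.
2. the second lies squarely on the first, let go: a column of three (((horizontal distance between carton_a and carton_base below 0.01 m and angle between the x axis of carton_a and the x axis of carton_base, either way round below 0.16 rad and z of carton_a in the frame of carton_base between 0.023 and 0.029 m and angle between each of carton_a, carton_b's own z axis and vertical below 0.06 rad and horizontal distance between carton_b and carton_a below 0.01 m and angle between the x axis of carton_b and the x axis of carton_a, either way round below 0.16 rad and z of carton_b in the frame of carton_a between 0.023 and 0.029 m) or (horizontal distance between carton_b and carton_base below 0.01 m and angle between the x axis of carton_b and the x axis of carton_base, either way round below 0.16 rad and z of carton_b in the frame of carton_base between 0.023 and 0.029 m and angle between each of carton_b, carton_a's own z axis and vertical below 0.06 rad and horizontal distance between carton_a and carton_b below 0.01 m and angle between the x axis of carton_a and the x axis of carton_b, either way round below 0.16 rad and z of carton_a in the frame of carton_b between 0.023 and 0.029 m)) and contact force between the arm and carton_base below 0.05 N and linear speed of each of carton_base, carton_a, carton_b below 0.02 m/s and contact force between the arm and carton_a below 0.05 N and contact force between the arm and carton_b below 0.05 N), for 0.2 s.
At the end, for the whole second after the job is handed in: The three cartons stand as one column where the single carton stood (within 30 mm): each lies on the one below within 10 mm and 9 degrees, flat, at rest, untouched by the robot. The lid stands open at 60 degrees, within 5 degrees, at rest, held by the fingers on its bar handle and by nothing else (all of step 2 and height (world z) of carton_base below 0.004 m and distance of carton_base from where it was at the start of the episode below 0.03 m and value of joint heater_lid between 0.96 and 1.134 rad and velocity of joint heater_lid between -0.05 and 0.05 rad/s and contact force between the fingers and lid_handle above 0.5 N and contact force between each of carton_base, carton_a, carton_b, blue_cap, bench_timer, syringe_box, pen and heater below 0.05 N); the arm keeps its last pose, push and grip.
It fails at once if the lid is opened with a carton on it (value of joint heater_lid above 0.1 rad and contact force between any of carton_a, carton_b and heater above 0.05 N).
It fails at once if a bystander (cap, timer, long carton, pen) is moved by more than 30 mm (distance of any of blue_cap, bench_timer, syringe_box, pen from where it was at the start of the episode above 0.03 m).
It also fails if it takes over 67 s, if anything falls off the work surface, if the arm or the gripper's body presses on something with over 40 N, if the wrist force passes 120 N, or if a joint passes its speed limit or range.

ROBOT

A 6-joint arm with a two-finger parallel gripper is mounted at the origin on a cart in front of the work surface, level with it; the furniture and walls round the work are solid. World frame = base frame: x ahead of the robot, y to its left, z up, the work surface at z = 0. Lengths are in m, angles in degrees, forces in N, time in s.
With the tool pointing down it reaches from about 0.3 to 0.75 m from the base axis. Payload 8.5 kg.
Tool frame: the origin (TCP) lies at the very end of the fingers, on their centre line; the grasp point (between the pads) lies 19 mm behind it (env.hold_point_z is the distance from the TCP to the grasp point, in m); z points along the fingers, y is the line along which they close (so a half turn about z gives the same grasp; the last joint's range is limited). The gripper opens to 85 mm and grips with 20 to 120 N. Pads are 22 mm wide; open, the fingers measure 114 mm over their backs; the gripper's body (76 mm by 85 mm) begins 54 mm behind the grasp point. The pads swing forward as they close: fully open they stand 13 mm farther back than shut.
Start: joints at [59.169, 21.807, 74.336, -0, 83.858, -12.336], TCP at [0.174, 0.522, 0.231] pointing down, gripper open.
Joint ranges: [-178.18, 178.18], [-50.72, 133.34], [12.68, 142.11], [-81.47, 261.47], [9.98, 163.14], [-165.26, 165.26]. Speed limits (degrees/s): [136.94, 136.94, 180, 180, 180, 180].

INTERFACE

Orientations are given as a 3x3 rotation matrix whose columns are the frame's x, y, z axes.
In Python, from rig import env, optics gives the robot as it stands.
- The arm moves only by the shell command python3 -m jog 'ROWS' [OPENING] [FORCE]. ROWS is JSON, a list of rows, each an object with "linear": the shift along the tool's x, y, z in units of 40 mm (1.0 is 40 mm), a list of three; "roll": the turn about the tool's z in units of 5 degrees (1.0 is 5 degrees). A call has 1 to 12 rows; each row shifts and turns the commanded pose from where the row before left it, along the tool's axes as they then stand; what a row does not reach is not made up. A row lasts 1/12 s, in which the tool goes at most 41.7 mm and 7.16 degrees, less where a joint would pass 70% of its speed; a pose out of reach is approached as far as the arm can. A call is refused whole if a number of a shift passes 1 or a number of a turn 1, either way. A call with a gripper value outside its range is refused whole. OPENING is the opening, from -1 (shut) to 1 (fully open), set as the call begins (- or left out, the last holds). The fingers move at their own pace and stop on an object; FORCE is the grip in N (left out, the last holds). Time passes only in rows, so rows that do not move let the fingers close. It gives the time, the measured TCP pose, the force, the opening and the grip force at its end, in the units of the state.
- env.observe(): the state, without advancing time (a new reading comes with each control period).
- optics.get_image(name): name is "side" or "top" or "wrist"; returns the picture (420x560x3 uint8, red, green, blue); there is no depth.
- optics.calibration(name): a dict with "fov_y" (degrees; the focal length in pixels is half the picture's height over the tangent of half this angle, whatever the lens; pixels are square), "cx", "cy" (the principal point, pixels), "T" (4x4, takes a point from camera to world coordinates). Camera axes: x right, y down, z forward; pixel columns grow to the right and rows downward; lengths in m; the calibration is good to about 2 mm. The wrist camera is an equidistant fisheye: a pixel r from the principal point sees the ray r / f radians off the axis. A picture is of the moment at which its call begins: read the wrist's pose just before it. calibration takes no time and is no camera call; for the wrist camera it gives the pose at the moment of the call.
- env.close_job(): hands the job in; it is judged then, once.
The state is a dict: "time_s": time; "q": joint angles; "qvel": joint speeds; "joint_efforts": joint torques, N m; "position": TCP position; "tool_rot": TCP orientation; "ft_force": force on the tool from outside, world axes, zero at the start; "wrist_torque": the same for the moment, N m; "grip_width": finger opening in m; "gripper_force": force on a finger pad.
Only numpy, scipy, OpenCV 4.12 (cv2) and the standard library are available. Lean on these libraries where they do the work, as an engineer would, in place of code of your own. Each camera call takes 0.05 s, during which the arm holds its last target. There are 200 camera calls.

## Working session

There is one attempt and no reset: what is moved stays moved. The work goes in short steps, Python scripts to look and compute and a shell command to move; the robot and the scene stay as the last step left them, time stands still between calls to the robot, and variables do not carry over. Pictures are saved under pics/ and viewed, at most 10 in all, crops included, and the job is handed in when it is done.

```bash
ls; mkdir -p pics; python3 - <<'E'
from rig import env, optics
import cv2, numpy as np
s=env.observe(); print(s['time_s'],s['position'],np.round(s['tool_rot'],3),s['grip_width'],env.hold_point_z)
ims=[]
for n in ['top','side']:
    im=optics.get_image(n)[:,:,::-1]; cv2.imwrite(f'pics/{n}0.png',im); ims.append(im)
    c=optics.calibration(n); print(n,c['fov_y'],c['cx'],c['cy'],np.round(c['T'],3).tolist())
E
```

```text
pics
0.0 [0.17432541 0.5213164  0.23070228] [[-0.948  0.317 -0.001]
 [ 0.317  0.948 -0.001]
 [ 0.    -0.001 -1.   ]] 0.08537763953786139 0.0187
top 47.698038005480484 279.18797618666133 210.6484512392342 [[-0.001, -0.994, 0.112, 0.375], [-1.0, 0.0, -0.006, 0.073], [0.006, -0.112, -0.994, 1.735], [0.0, 0.0, 0.0, 1.0]]
side 54.07675717929775 273.39776984191826 209.43182529224347 [[0.99, -0.078, 0.118, 0.402], [-0.142, -0.606, 0.783, -0.887], [0.01, -0.792, -0.611, 0.849], [0.0, 0.0, 0.0, 1.0]]
```

View pics/top0.png

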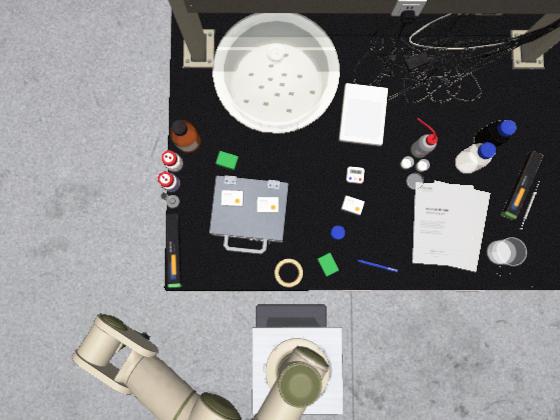

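View pics/side0.png

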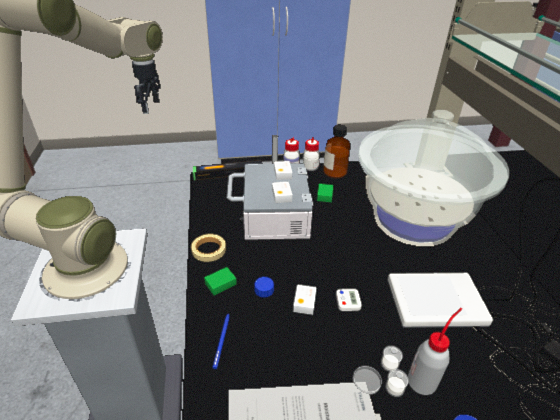

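The top view shows the heater around (248,209) with its handle at (245,248), the lid cartons at (232,198) and (268,204), and the single carton at (353,205). In the side view the cartons are at (283,168), (282,191) and (305,299).

```bash
cat > h.py <<'E'
import cv2, numpy as np
from rig import env, optics
def ray(c,u,v,fish=False):
    f=210/np.tan(np.radians(c['fov_y'])/2); x=(u-c['cx']); y=(v-c['cy'])
    if fish:
        r=np.hypot(x,y); t=r/f; d=np.array([np.sin(t)*x/max(r,1e-9),np.sin(t)*y/max(r,1e-9),np.cos(t)])
    else: d=np.array([x/f,y/f,1.])
    T=np.array(c['T']); return T[:3,3],T[:3,:3]@d
def onplane(c,u,v,z,fish=False):
    o,d=ray(c,u,v,fish); return o+d*(z-o[2])/d[2]
def blobs(im,lo,hi,amin,amax,roi=None):
    "contours of an HSV range; roi=(u0,v0,u1,v1)"
    m=cv2.inRange(cv2.cvtColor(im,cv2.COLOR_RGB2HSV),lo,hi)
    if roi:
        k=np.zeros_like(m);k[roi[1]:roi[3],roi[0]:roi[2]]=255;m&=k
    m=cv2.morphologyEx(m,cv2.MORPH_CLOSE,np.ones((3,3)))
    cs,_=cv2.findContours(m,cv2.RETR_EXTERNAL,cv2.CHAIN_APPROX_NONE)
    return [k for k in cs if amin<cv2.contourArea(k)<amax]
def rect(c,k,z,fish=False):
    "world rectangle of a contour on plane z: centre, sides (mm), direction of the short side (deg)"
    p=np.array([onplane(c,u,v,z,fish)[:2] for u,v in k[:,0].astype(float)],np.float32)*1000
    (x,y),(w,h),a=cv2.minAreaRect(p)
    if w>h: w,h,a=h,w,a+90
    a=(a+90)%180-90
    return np.round([x,y,w,h,a],1)
E
python3 - <<'E'
from h import *
im=cv2.imread('pics/top0.png')[:,:,::-1].copy();c=optics.calibration('top')
print('base');[print(rect(c,k,.026)) for k in blobs(im,(0,0,190),(179,60,255),40,1000,(335,190,370,220))]
for v in (225,235,245):
  print('lid',v);[print(rect(c,k,.152)) for k in blobs(im,(0,0,v),(179,40,255),40,1500,(212,185,286,217))]
print('lidtop');[print(rect(c,k,.126)) for k in blobs(im,(0,0,90),(179,80,255),1500,20000,(205,176,295,242))]
print('handle');[print(rect(c,k,.118)) for k in blobs(im,(0,0,90),(179,80,255),20,20000,(215,247,275,256))]
for n,z,lo,hi,r in [('cap',.026,(110,120,80),(130,255,255),(325,220,350,245)),('timer',.019,(0,0,150),(179,255,255),(343,160,370,186))]:
  print(n);[print(rect(c,k,z)) for k in blobs(im,lo,hi,20,2000,r)]
big=cv2.resize(im[165:260,200:375],None,fx=4,fy=4,interpolation=cv2.INTER_CUBIC)[:,:,::-1]
cv2.imwrite('pics/crop0.png',big)
E
```

```text
base
[ 588.4 -205.4   48.8   70.9  -18.7]
lid 225
[574.8 103.6  47.4  67.2  -0. ]
[597.  222.4  49.2  71.1  -3.9]
lid 235
[574.8 102.   47.4  63.9  -0. ]
[596.8 222.1  48.   68.5  -3.2]
lid 245
[574.8 102.   47.4  63.9  -0. ]
[596.8 221.4  44.1  67.4  -0. ]
lidtop
[557.3 167.7 225.7 251.1  -5.6]
handle
[ 4.218e+02  1.770e+02  2.030e+01  1.391e+02 -1.000e-01]
cap
[ 488.9 -146.4   50.5   50.6   89.1]
timer
[ 701.  -216.6   58.2   63.2   -6.6]
```

View pics/crop0.png

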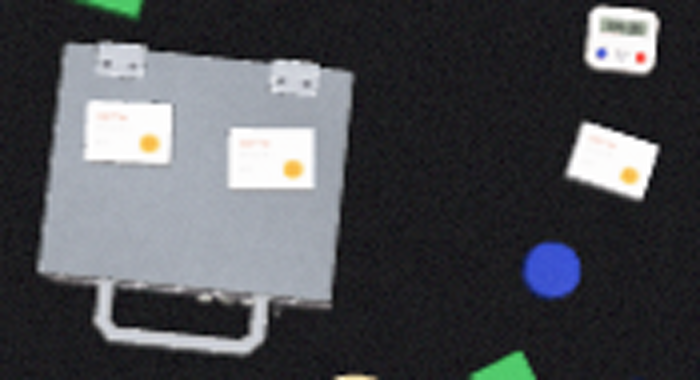

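Clear layout: the heater is yawed about -5.6° and the base carton about -19°. I'll move over the lid for a close look.

```bash
cat >> h.py <<'E'
def to(x,y,z,yaw=None):
    "units of shift (40 mm) in the present tool axes, and roll units to bring tool y to yaw (deg)"
    s=env.observe(); R=np.array(s['tool_rot']); d=R.T@(np.array([x,y,z])-s['position'])/.04
    a=np.degrees(np.arctan2(R[1,1],R[0,1])); r=None if yaw is None else ((a-yaw+90)%180-90)/5
    print('units',np.round(d,2),'roll',r and round(r,2),'yaw',round(a,2),'pos',np.round(np.array(s['position'])*1000,1))
E
python3 -m jog '[{"linear":[-0.5,-0.25,-0.2]},{"linear":[-0.85,-0.42,-0.2]},{"linear":[-0.85,-0.42,-0.2]},{"linear":[-0.85,-0.42,-0.2]},{"linear":[-0.85,-0.42,-0.2]},{"linear":[-0.85,-0.42,-0.2]},{"linear":[-0.85,-0.42,-0.2]},{"linear":[-0.85,-0.42,-0.2]},{"linear":[-0.85,-0.42,-0.2]},{"linear":[-0.85,-0.42,-0.2]},{"linear":[-0.85,-0.42,-0.2]},{"linear":[-0.5,-0.25,-0.2]}]' 1 25
python3 -m jog '[{"roll":1},{"roll":1},{"roll":1},{"roll":1},{"roll":1},{"roll":1},{"roll":1},{"roll":1},{"roll":1},{"roll":1},{"roll":1},{"roll":1}]'
python3 -m jog '[{"roll":1},{"roll":1},{"roll":1},{"linear":[0,0,0]},{"linear":[0,0,0]}]'
python3 - <<'E'
from h import *
to(.54,.16,.33,-5)
c=optics.calibration('wrist');im=optics.get_image('wrist');cv2.imwrite('pics/w1.png',im[:,:,::-1]);print(c['fov_y'],np.round(c['T'],3),c['cx'],c['cy'])
E
```

```text
units [-11.53  -5.67  -2.48] roll 15.3 yaw 71.51 pos [174.3 521.4 230.8]
65.70646984690485 [[ 0.318  0.912  0.26   0.108]
 [ 0.948 -0.305 -0.089  0.543]
 [-0.001  0.275 -0.961  0.374]
 [ 0.     0.     0.     1.   ]] 281.88358487676413 212.24527862977453invalid input
invalid input
invalid input
```

View pics/w1.png

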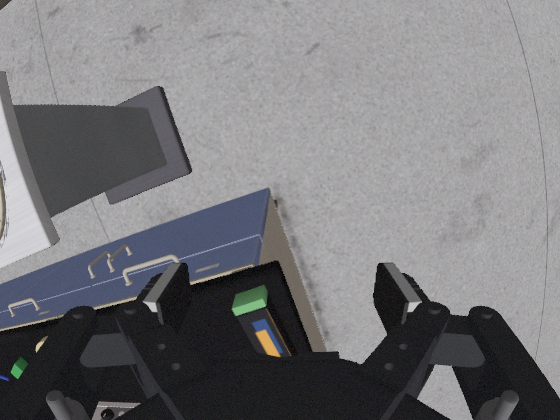

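The jog needs both keys in each row. The wrist view shows floor and bench edge only, with the fingers at the bottom of the picture.

```bash

python3 -m jog '[{"linear":[-0.5,-0.25,-0.2],"roll":0},{"linear":[-0.85,-0.42,-0.2],"roll":0},{"linear":[-0.85,-0.42,-0.2],"roll":0},{"linear":[-0.85,-0.42,-0.2],"roll":0},{"linear":[-0.85,-0.42,-0.2],"roll":0},{"linear":[-0.85,-0.42,-0.2],"roll":0},{"linear":[-0.85,-0.42,-0.2],"roll":0},{"linear":[-0.85,-0.42,-0.2],"roll":0},{"linear":[-0.85,-0.42,-0.2],"roll":0},{"linear":[-0.85,-0.42,-0.2],"roll":0},{"linear":[-0.85,-0.42,-0.2],"roll":0},{"linear":[-0.85,-0.42,-0.2],"roll":0}]' 1 25
python3 -m jog '[{"linear":[0,0,0],"roll":1},{"linear":[0,0,0],"roll":1},{"linear":[0,0,0],"roll":1},{"linear":[0,0,0],"roll":1},{"linear":[0,0,0],"roll":1},{"linear":[0,0,0],"roll":1},{"linear":[0,0,0],"roll":1},{"linear":[0,0,0],"roll":1},{"linear":[0,0,0],"roll":1},{"linear":[0,0,0],"roll":1},{"linear":[0,0,0],"roll":1},{"linear":[0,0,0],"roll":1}]'
python3 -m jog '[{"linear":[0,0,0],"roll":1},{"linear":[0,0,0],"roll":1},{"linear":[0,0,0],"roll":1},{"linear":[0,0,0],"roll":0},{"linear":[0,0,0],"roll":0}]'
python3 - <<'E'
from h import *
to(.54,.13,.33,-5)
c=optics.calibration('wrist');im=optics.get_image('wrist');cv2.imwrite('pics/w2.png',im[:,:,::-1]);print(c['T'][:3,3])
E
```

```text
time_s: 1.15
position: [0.4873, 0.2102, 0.3276]
tool_rot: [[-0.948, 0.317, -0.0], [0.317, 0.948, -0.0], [0.0, -0.0, -1.0]]
ft_force: [-0.1, 0.5, -1.3]
grip_width: 0.0853
gripper_force: 0.0
time_s: 2.15
position: [0.4862, 0.2119, 0.3271]
tool_rot: [[-0.195, 0.981, -0.001], [0.981, 0.195, -0.0], [-0.0, -0.001, -1.0]]
ft_force: [-0.2, -0.3, 0.4]
grip_width: 0.0856
gripper_force: 0.0
time_s: 2.57
position: [0.4863, 0.2118, 0.3271]
tool_rot: [[0.058, 0.998, -0.0], [0.998, -0.058, -0.0], [-0.0, -0.0, -1.0]]
ft_force: [-0.3, 0.3, -0.3]
grip_width: 0.0854
gripper_force: 0.0
units [-1.96  1.46 -0.07] roll 0.33 yaw -3.35 pos [486.3 211.8 327.1]
[0.49009978 0.28098803 0.46987136]
```

View pics/w2.png

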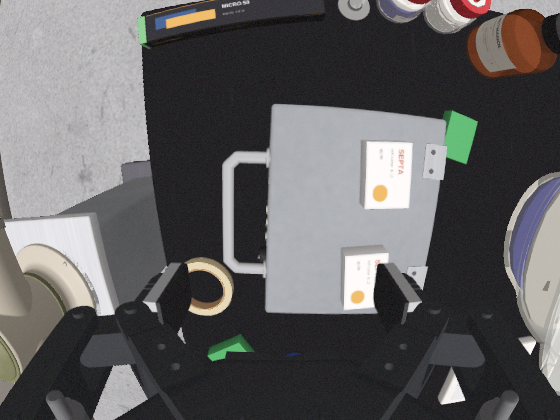

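The wrist view shows the heater whole. One carton is clear at (388,175), and the other at (365,280) is partly behind a finger. The handle bar lies at u≈229, v 165–262.

```bash
cat > m.py <<'E'
from h import *
im=cv2.imread('pics/w2.png')[:,:,::-1].copy();c=optics.calibration('wrist')
hsv=cv2.cvtColor(im,cv2.COLOR_RGB2HSV)
print('V lid',hsv[200,320],'carton',hsv[195,400],'near',hsv[270,350],'bar',hsv[200,229])
for v in (215,225,235):
  print(v);[print(rect(c,k,.152,True)) for k in blobs(im,(0,0,v),(179,255,255),1000,8000,(335,130,420,315))]
# bar: across rows, cols 215..245
pts=[]
for r in range(170,258,4):
  cols=np.where(hsv[r,210:255,2]>95)[0]+210
  pts.append(onplane(c,cols.mean(),r,.118,True)[:2]*1000)
pts=np.array(pts); p=np.polyfit(pts[:,1],pts[:,0],1); print('bar x at y',pts[0],pts[-1],'slope deg',np.degrees(np.arctan(p[0])),'res',np.std(pts[:,0]-np.polyval(p,pts[:,1])))
# arms outer ends
for u in (245,255):
  rows=np.where(hsv[140:290,u,2]>110)[0]+140; print('arms',u,rows.min(),rows.max(),[np.round(onplane(c,u,r,.118,True)[:2]*1000,1) for r in (rows.min(),rows.max())])
# lid corners
for n,u,v in [('fl',275,105),('rl',446,121),('fr',266,312)]: print(n,np.round(onplane(c,u,v,.126,True)*1000,1))
E
python3 m.py
```

```text
V lid [116  11 183] carton [  6   5 255] near [ 12   5 255] bar [110   4 206]
215
[573.7 102.6  49.3  70.   -0.8]
[595.8 222.7  49.8  69.7  -2.1]
225
[ 5.736e+02  1.026e+02  4.890e+01  6.940e+01 -5.000e-01]
[595.9 222.7  49.2  69.4  -2.1]
235
[ 5.735e+02  1.026e+02  4.830e+01  6.880e+01 -2.000e-01]
[595.8 222.7  49.   69.1  -1.9]
bar x at y [426.80177341 231.97402706] [416.88076173 132.38827838] slope deg 5.549049593746347 res 0.20468594985311694
arms 245 151 273 [array([447.9, 251.5]), array([434.7, 106.4])]
arms 255 152 273 [array([458.7, 249.6]), array([446.9, 105.8])]
fl [483.6 298.7 126. ]
rl [676.6 279.4 126. ]
fr [456.5  54.  126. ]
```

```bash
python3 - <<'E'
from h import *
c=optics.calibration('wrist')
for u,v in [(423,144),(421,180),(446,146),(406,268),(405,290)]: print(np.round(onplane(c,u,v,.128,True)*1000,1))
to(.5958,.2127,.20,-2); to(.5958,.2127,.131,-2)
E
```

```text
[645.5 252.8 128. ]
[643.8 211.8 128. ]
[675.6 250.6 128. ]
[631.7 103.2 128. ]
[633.6  71.7 128. ]
units [0.18 2.73 3.18] roll -0.27 yaw -3.34 pos [486.3 211.8 327.2]
units [0.18 2.73 4.9 ] roll -0.27 yaw -3.34 pos [486.3 211.8 327.2]
```

```bash

python3 -m jog '[{"linear":[0.03,0.35,0.3],"roll":-0.27},{"linear":[0.03,0.6,0.6],"roll":0},{"linear":[0.05,0.6,0.6],"roll":0},{"linear":[0.0,0.6,0.6],"roll":0},{"linear":[0,0.5,0.6],"roll":0},{"linear":[0,0,0.3],"roll":0},{"linear":[0,0,0],"roll":0},{"linear":[0,0,0],"roll":0}]' 0.41 25
python3 - <<'E'
from h import *
to(.5953,.2127,.131,-2)
E
```

```text
time_s: 3.28
position: [0.5923, 0.212, 0.2071]
tool_rot: [[0.036, 0.999, -0.001], [0.999, -0.036, -0.0], [-0.0, -0.001, -1.0]]
ft_force: [-1.0, 0.4, 0.6]
grip_width: 0.0604
gripper_force: 0.0
units [0.02 0.08 1.9 ] roll -0.01 yaw -2.07 pos [592.3 212.  207.1]
```

```bash

python3 -m jog '[{"linear":[0.02,0.08,0.5],"roll":0},{"linear":[0,0,0.5],"roll":0},{"linear":[0,0,0.4],"roll":0},{"linear":[0,0,0.3],"roll":0},{"linear":[0,0,0.2],"roll":0},{"linear":[0,0,0],"roll":0},{"linear":[0,0,0],"roll":0}]' 
python3 -m jog '[{"linear":[0,0,0],"roll":0},{"linear":[0,0,0],"roll":0},{"linear":[0,0,0],"roll":0},{"linear":[0,0,0],"roll":0},{"linear":[0,0,0],"roll":0},{"linear":[0,0,0],"roll":0}]' -1 25
```

```text
time_s: 3.87
position: [0.5959, 0.2128, 0.1326]
tool_rot: [[0.037, 0.999, 0.002], [0.999, -0.037, 0.0], [0.0, 0.002, -1.0]]
ft_force: [0.6, -0.2, -0.7]
grip_width: 0.06
gripper_force: 0.0
time_s: 4.37
position: [0.5962, 0.2128, 0.1331]
tool_rot: [[0.037, 0.999, 0.003], [0.999, -0.037, 0.001], [0.001, 0.003, -1.0]]
ft_force: [-1.6, -0.0, 6.2]
grip_width: 0.0496
gripper_force: 26.9
```

```bash

python3 -m jog '[{"linear":[0,0,-0.3],"roll":0},{"linear":[0,0,-0.6],"roll":0},{"linear":[0,0,-0.8],"roll":0},{"linear":[0,0,-0.8],"roll":0},{"linear":[0,0,-0.8],"roll":0},{"linear":[-0.3,0,-0.5],"roll":0},{"linear":[-0.6,0,0],"roll":0},{"linear":[-0.8,0,0],"roll":0},{"linear":[-0.9,0,0],"roll":0},{"linear":[-0.9,0,0],"roll":0},{"linear":[-0.9,0,0],"roll":0},{"linear":[-0.9,0,0],"roll":0}]' 
python3 -m jog '[{"linear":[-0.9,0,0],"roll":0},{"linear":[-0.9,0,0],"roll":0},{"linear":[-0.9,0,0],"roll":0},{"linear":[-0.9,0,0],"roll":0},{"linear":[-0.9,0,0],"roll":0},{"linear":[-0.8,0,0],"roll":0},{"linear":[-0.6,0,0],"roll":0.8},{"linear":[-0.4,0,0],"roll":0.9},{"linear":[-0.2,0,0],"roll":0.9},{"linear":[0,0,0],"roll":0.7},{"linear":[0,0,0],"roll":0},{"linear":[0,0,0],"roll":0}]' 
python3 - <<'E'
from h import *
to(.5852,-.2149,.06,-18.7)
c=optics.calibration('wrist');im=optics.get_image('wrist');cv2.imwrite('pics/w3.png',im[:,:,::-1]);np.save('w3T.npy',c['T'])
E
```

```text
time_s: 5.37
position: [0.5873, -0.0008, 0.2838]
tool_rot: [[0.037, 0.999, 0.001], [0.999, -0.037, -0.0], [-0.0, 0.001, -1.0]]
ft_force: [0.8, -0.6, -1.4]
grip_width: 0.0494
gripper_force: 26.5
time_s: 6.37
position: [0.5756, -0.2588, 0.2835]
tool_rot: [[0.318, 0.948, 0.0], [0.948, -0.318, -0.0], [-0.0, 0.0, -1.0]]
ft_force: [-0.2, -0.7, -1.1]
grip_width: 0.0496
gripper_force: 26.5
units [ 1.12 -0.12  5.59] roll 0.03 yaw -18.54 pos [ 575.6 -258.8  283.5]
```

View pics/w3.png

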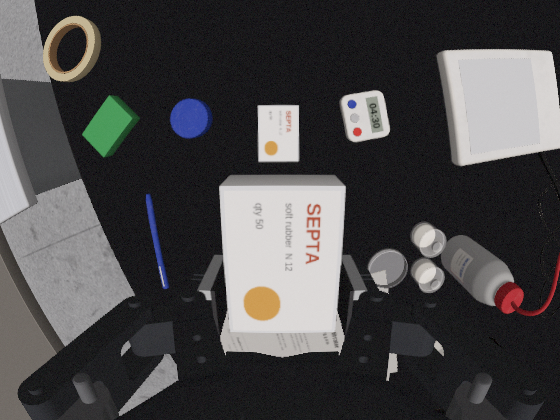

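The held carton fills the lower middle of the view, level and square to the fingers. The base carton is clear at (278,133), with the cap at (190,118) and the timer at (364,116).

```bash
cat > m3.py <<'E'
from h import *
im=cv2.imread('pics/w3.png')[:,:,::-1].copy();c=optics.calibration('wrist');c['T']=np.load('w3T.npy')
for v in (170,200,225):
  print('base',v,[rect(c,k,.026,True) for k in blobs(im,(0,0,v),(179,255,255),500,6000,(245,95,312,172))])
zt=env.observe()['position'][2]+.0189
for v in (225,240,250):
  print('held',v,[rect(c,k,zt,True) for k in blobs(im,(0,0,v),(179,255,255),5000,30000,(205,175,360,345))])
E
python3 m3.py; python3 -c "
from h import *
im=cv2.imread('pics/w3.png');print(im[170:200:2,280].max(1),im[250,215:235:2].max(1),im[250,330:350:2].max(1))"
```

```text
base 170 [array([ 588.4, -204.7,   49.1,   68.1,  -18.4])]
base 200 [array([ 588.2, -205.2,   48.9,   66.9,  -18.7])]
base 225 []
held 225 []
held 240 []
held 250 []
[ 25  28  57 115 124 128 137 141 210 211 215 220 220 220 219] [ 25  21  24  30 194 211 219 219 221 219] [219 219 219 220 212 210 103  25  23  27]
```

```bash
sed -i 's/(225,240,250)/(180,190,200)/' m3.py; python3 m3.py; python3 -c "
from h import *
to(.5852,-.2149,.060,-18.5)"
```

```text
base 170 [array([ 588.4, -204.7,   49.1,   68.1,  -18.4])]
base 200 [array([ 588.2, -205.2,   48.9,   66.9,  -18.7])]
base 225 []
held 180 [array([ 577.3, -253.3,   58.8,   77.2,  -18.5])]
held 190 [array([ 578.6, -249.6,   49.7,   69.4,  -18.5])]
held 200 [array([ 578.6, -249.4,   49.4,   69.1,  -18.5])]
units [ 1.11 -0.12  5.59] roll -0.0 yaw -18.51 pos [ 575.7 -258.5  283.5]
```

```bash

python3 -m jog '[{"linear":[0.4,-0.06,0.3],"roll":0},{"linear":[0.45,-0.06,0.6],"roll":0},{"linear":[0.28,0,0.8],"roll":0},{"linear":[0,0,0.8],"roll":0},{"linear":[0,0,0.8],"roll":0},{"linear":[0,0,0.8],"roll":0},{"linear":[0,0,0.7],"roll":0},{"linear":[0,0,0.5],"roll":0},{"linear":[0,0,0.3],"roll":0},{"linear":[0,0,0.2],"roll":0},{"linear":[0,0,0],"roll":0},{"linear":[0,0,0],"roll":0}]' 
python3 -c "
from h import *
to(.5853,-.2143,.034,-18.5)"
```

```text
time_s: 7.42
position: [0.5859, -0.2144, 0.0519]
tool_rot: [[0.319, 0.948, 0.001], [0.948, -0.319, -0.0], [-0.0, 0.001, -1.0]]
ft_force: [0.3, 0.7, -0.9]
grip_width: 0.0497
gripper_force: 26.5
units [-0.   -0.02  0.45] roll -0.02 yaw -18.59 pos [ 585.9 -214.4   51.9]
```

```bash

python3 -m jog '[{"linear":[0,-0.02,0.2],"roll":0},{"linear":[0,0,0.15],"roll":0},{"linear":[0,0,0.08],"roll":0},{"linear":[0,0,0.03],"roll":0},{"linear":[0,0,0],"roll":0},{"linear":[0,0,0],"roll":0}]'; python3 -c "
from h import *
to(.5853,-.2143,.0335,-18.5)"
```

```text
time_s: 7.92
position: [0.5849, -0.2142, 0.0332]
tool_rot: [[0.32, 0.948, 0.0], [0.948, -0.32, -0.0], [-0.0, 0.0, -1.0]]
ft_force: [-0.6, 0.2, 1.7]
grip_width: 0.0495
gripper_force: 26.8
units [ 0.    0.01 -0.01] roll -0.03 yaw -18.64 pos [ 584.9 -214.2   33.2]
```

```bash

python3 -m jog '[{"linear":[0,0,0],"roll":0},{"linear":[0,0,0],"roll":0},{"linear":[0,0,0],"roll":0},{"linear":[0,0,0],"roll":0},{"linear":[0,0,-0.2],"roll":0},{"linear":[0,0,-0.5],"roll":0},{"linear":[0,0,-0.8],"roll":0},{"linear":[-0.3,0,-0.8],"roll":0},{"linear":[-0.4,0,-0.8],"roll":0},{"linear":[-0.4,0,-0.8],"roll":0},{"linear":[0,0,-0.8],"roll":0},{"linear":[0,0,-0.8],"roll":0}]' 0.5 25
python3 -m jog '[{"linear":[0,0,-0.3],"roll":0},{"linear":[0,0,0],"roll":0}]'
cat > m4.py <<'E'
import sys
from h import *
z=float(sys.argv[1]);n=sys.argv[2]
c=optics.calibration('wrist');im=optics.get_image('wrist');cv2.imwrite(f'pics/{n}.png',im[:,:,::-1])
to(.5853,-.2143,.0335,-18.5)
for v in (180,190,200,210):
  print(v,[rect(c,k,z,True) for k in blobs(im,(0,0,v),(179,255,255),1000,9000,(235,60,330,230))])
E
python3 m4.py .052 w4
```

```text
time_s: 8.92
position: [0.5701, -0.2565, 0.2553]
tool_rot: [[0.321, 0.947, 0.001], [0.947, -0.321, -0.0], [-0.0, 0.001, -1.0]]
ft_force: [1.0, 0.0, 0.1]
grip_width: 0.0639
gripper_force: 0.0
time_s: 9.08
position: [0.5714, -0.2564, 0.2693]
tool_rot: [[0.32, 0.947, 0.006], [0.947, -0.32, -0.004], [-0.002, 0.007, -1.0]]
ft_force: [-0.7, 0.8, -0.2]
grip_width: 0.0642
gripper_force: 0.0
units [ 1.11 -0.01  5.82] roll -0.03 yaw -18.65 pos [ 570.9 -256.   266.4]
180 [array([ 587.5, -204.7,   49.2,   68.3,  -18.3])]
190 [array([ 587.5, -204.8,   49.1,   68.3,  -18.3])]
200 [array([ 587.5, -204.7,   49.2,   68.2,  -18.4])]
210 [array([ 587.8, -204.9,   48.6,   68. ,  -18.8])]
```

View pics/w4.png

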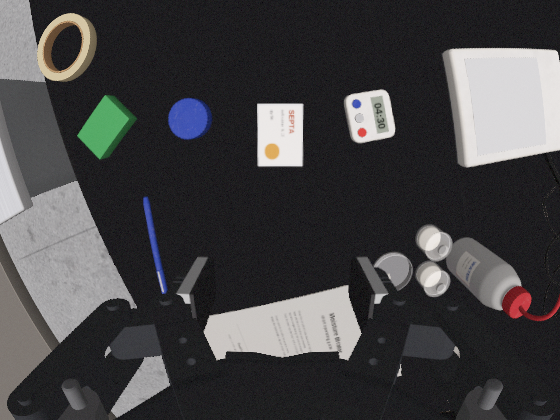

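The view shows one neat stack at (280,135). The measured top-carton position is within 1 mm of the base. Next is the second carton.

```bash

python3 -m jog '[{"linear":[0,0,0],"roll":-0.8},{"linear":[0,0,0],"roll":-1},{"linear":[0,0,0],"roll":-1},{"linear":[0,0,0],"roll":-0.83},{"linear":[0.4,0,0],"roll":0},{"linear":[0.7,0,0],"roll":0},{"linear":[0.9,0,0],"roll":0},{"linear":[0.9,0,0],"roll":0},{"linear":[0.9,0,0],"roll":0},{"linear":[0.9,0,0],"roll":0},{"linear":[0.9,0,0],"roll":0},{"linear":[0.9,0,0],"roll":0}]' 0.45 25
python3 -m jog '[{"linear":[0.9,0,0],"roll":0},{"linear":[0.8,0,0],"roll":0},{"linear":[0.5,0,0.2],"roll":0},{"linear":[0.17,0,0.5],"roll":0},{"linear":[0,0,0.6],"roll":0},{"linear":[0,0,0.3],"roll":0},{"linear":[0,0,0],"roll":0},{"linear":[0,0,0],"roll":0}]'
python3 -c "
from h import *
to(.5736,.1026,.132,-.5)"
```

```text
time_s: 10.13
position: [0.5719, 0.0068, 0.2637]
tool_rot: [[0.01, 1.0, -0.002], [1.0, -0.01, 0.001], [0.001, -0.002, -1.0]]
ft_force: [0.5, -0.2, 0.2]
grip_width: 0.0621
gripper_force: 0.0
time_s: 10.8
position: [0.5731, 0.0995, 0.2002]
tool_rot: [[0.009, 1.0, -0.002], [1.0, -0.009, 0.0], [0.0, -0.002, -1.0]]
ft_force: [0.6, -0.6, 0.7]
grip_width: 0.062
gripper_force: 0.0
units [0.08 0.02 1.7 ] roll -0.01 yaw -0.53 pos [573.1  99.5 200.2]
```

```bash

python3 -m jog '[{"linear":[0.08,0.02,0.5],"roll":0},{"linear":[0,0,0.5],"roll":0},{"linear":[0,0,0.3],"roll":0},{"linear":[0,0,0.2],"roll":0},{"linear":[0,0,0.15],"roll":0},{"linear":[0,0,0],"roll":0},{"linear":[0,0,0],"roll":0}]' 
python3 -m jog '[{"linear":[0,0,0],"roll":0},{"linear":[0,0,0],"roll":0},{"linear":[0,0,0],"roll":0},{"linear":[0,0,0],"roll":0},{"linear":[0,0,0],"roll":0},{"linear":[0,0,0],"roll":0}]' -1 25
```

```text
time_s: 11.38
position: [0.575, 0.1021, 0.1357]
tool_rot: [[0.009, 1.0, 0.001], [1.0, -0.009, -0.0], [0.0, 0.001, -1.0]]
ft_force: [-0.4, -0.2, -0.3]
grip_width: 0.062
gripper_force: 0.0
time_s: 11.88
position: [0.5752, 0.1021, 0.1361]
tool_rot: [[0.009, 1.0, 0.002], [1.0, -0.009, -0.0], [-0.0, 0.002, -1.0]]
ft_force: [-0.4, -0.0, 6.4]
grip_width: 0.0495
gripper_force: 27.1
```

```bash

python3 -m jog '[{"linear":[0,0,-0.3],"roll":0},{"linear":[0,0,-0.6],"roll":0},{"linear":[0,0,-0.8],"roll":0},{"linear":[0,0,-0.8],"roll":0},{"linear":[0,0,-0.8],"roll":0},{"linear":[-0.3,0,-0.5],"roll":0},{"linear":[-0.6,0,0],"roll":0},{"linear":[-0.8,0,0],"roll":0},{"linear":[-0.9,0,0],"roll":0},{"linear":[-0.9,0,0],"roll":0},{"linear":[-0.9,0,0],"roll":0},{"linear":[-0.9,0,0],"roll":0}]' 
python3 -m jog '[{"linear":[-0.9,0,0],"roll":0},{"linear":[-0.9,0,0],"roll":0},{"linear":[-0.9,0,0],"roll":0},{"linear":[-0.8,0,0],"roll":0},{"linear":[-0.6,0,0],"roll":0.8},{"linear":[-0.3,0,0],"roll":1},{"linear":[0,0,0],"roll":1},{"linear":[0,0,0],"roll":0.8},{"linear":[0,0,0],"roll":0},{"linear":[0,0,0],"roll":0}]' 
python3 - <<'E'
from h import *
c=optics.calibration('wrist');im=optics.get_image('wrist');cv2.imwrite('pics/w5.png',im[:,:,::-1])
s=env.observe();zt=s['position'][2]-.0101+.026
for v in (190,200,205):
  print('stack',v,[rect(c,k,.052,True) for k in blobs(im,(0,0,v),(179,255,255),1000,6000,(225,60,330,174))])
  print('held',v,[rect(c,k,zt,True) for k in blobs(im,(0,0,v),(179,255,255),5000,30000,(205,165,360,345))])
to(.5876,-.2049,.080,-18.5)
E
```

```text
time_s: 12.88
position: [0.5724, -0.1115, 0.2869]
tool_rot: [[0.009, 1.0, -0.0], [1.0, -0.009, 0.0], [0.0, -0.0, -1.0]]
ft_force: [1.2, -0.2, -1.0]
grip_width: 0.0496
gripper_force: 26.4
time_s: 13.72
position: [0.5704, -0.2858, 0.2867]
tool_rot: [[0.315, 0.949, -0.0], [0.949, -0.315, 0.0], [0.0, -0.0, -1.0]]
ft_force: [-0.4, 0.6, -0.5]
grip_width: 0.0495
gripper_force: 26.4
stack 190 [array([ 587.9, -204.6,   49.2,   67.8,  -18.7])]
held 190 [array([ 570.3, -285.9,   49.9,   69.4,  -18.4])]
stack 200 [array([ 587.3, -205. ,   48.5,   66.7,  -18.7])]
held 200 [array([ 570.3, -285.6,   49.3,   68.9,  -18.3])]
stack 205 [array([ 587.4, -205. ,   48.5,   66.6,  -18.7])]
held 205 [array([ 570.3, -285.6,   49.2,   68.9,  -18.3])]
units [ 2.05 -0.23  5.17] roll 0.03 yaw -18.35 pos [ 570.4 -285.7  286.8]
```

View pics/w5.png

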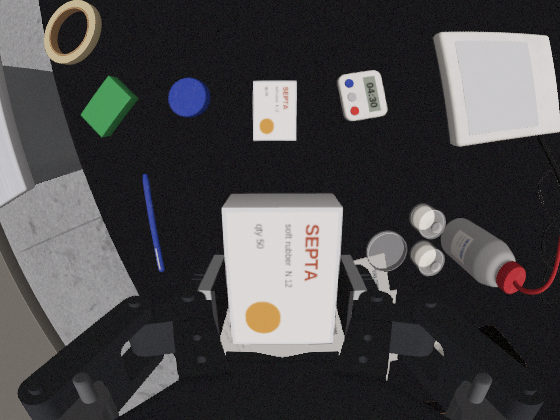

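Held carton centred and square on the TCP; the stack is at (275,111). Placing it: first down to about 80 mm, then the last bit.

```bash

python3 -m jog '[{"linear":[0.4,-0.05,0.2],"roll":0.03},{"linear":[0.6,-0.08,0.5],"roll":0},{"linear":[0.6,-0.1,0.8],"roll":0},{"linear":[0.35,0,0.8],"roll":0},{"linear":[0.1,0,0.8],"roll":0},{"linear":[0,0,0.8],"roll":0},{"linear":[0,0,0.6],"roll":0},{"linear":[0,0,0.4],"roll":0},{"linear":[0,0,0.2],"roll":0},{"linear":[0,0,0],"roll":0},{"linear":[0,0,0],"roll":0}]' 
python3 -c "
from h import *
to(.5876,-.2049,.0625,-18.5)"
```

```text
time_s: 14.68
position: [0.5883, -0.2053, 0.0837]
tool_rot: [[0.319, 0.948, 0.001], [0.948, -0.319, -0.0], [-0.0, 0.001, -1.0]]
ft_force: [0.3, -0.4, -1.5]
grip_width: 0.0495
gripper_force: 26.4
units [ 0.   -0.02  0.53] roll -0.02 yaw -18.59 pos [ 588.3 -205.3   83.7]
```

```bash

python3 -m jog '[{"linear":[0,-0.02,0.2],"roll":0},{"linear":[0,0,0.18],"roll":0},{"linear":[0,0,0.1],"roll":0},{"linear":[0,0,0.05],"roll":0},{"linear":[0,0,0],"roll":0},{"linear":[0,0,0],"roll":0}]'; python3 -c "
from h import *
to(.5876,-.2049,.0622,-18.5)"
```

```text
time_s: 15.18
position: [0.5872, -0.205, 0.0621]
tool_rot: [[0.32, 0.948, 0.0], [0.948, -0.32, -0.0], [-0.0, 0.0, -1.0]]
ft_force: [-1.7, 0.8, 3.0]
grip_width: 0.0494
gripper_force: 26.9
units [ 0.    0.01 -0.  ] roll -0.03 yaw -18.64 pos [ 587.2 -205.    62.1]
```

```bash

python3 -m jog '[{"linear":[0,0,0],"roll":0},{"linear":[0,0,0],"roll":0},{"linear":[0,0,0],"roll":0},{"linear":[0,0,0],"roll":0},{"linear":[0,0,-0.2],"roll":0},{"linear":[0,0,-0.5],"roll":0},{"linear":[0,0,-0.8],"roll":0},{"linear":[-0.4,0,-0.8],"roll":0},{"linear":[-0.6,0,-0.8],"roll":0},{"linear":[-0.6,0,-0.8],"roll":0},{"linear":[0,0,-0.8],"roll":0},{"linear":[0,0,-0.8],"roll":0}]' 0.5 25
python3 -m jog '[{"linear":[0,0,0],"roll":0},{"linear":[0,0,0],"roll":0},{"linear":[0,0,0],"roll":0}]'
python3 m4.py .078 w6
```

```text
time_s: 16.18
position: [0.5659, -0.2667, 0.284]
tool_rot: [[0.322, 0.947, 0.0], [0.947, -0.322, -0.0], [-0.0, 0.001, -1.0]]
ft_force: [-0.5, 0.4, 0.3]
grip_width: 0.0643
gripper_force: 0.0
time_s: 16.43
position: [0.5664, -0.2654, 0.2813]
tool_rot: [[0.32, 0.948, -0.001], [0.948, -0.32, 0.001], [0.0, -0.001, -1.0]]
ft_force: [-0.2, -0.5, -0.6]
grip_width: 0.0642
gripper_force: 0.0
units [1.35 0.05 6.18] roll -0.03 yaw -18.64 pos [ 566.4 -265.3  280.7]
180 [array([ 587.1, -204.5,   49.5,   68.5,  -18.6])]
190 [array([ 587.1, -204.5,   49.5,   68.5,  -18.6])]
200 [array([ 586.7, -204.3,   48.5,   68.7,  -18.2])]
210 [array([ 586.7, -204.4,   48.5,   68.5,  -18.2])]
```

View pics/w6.png

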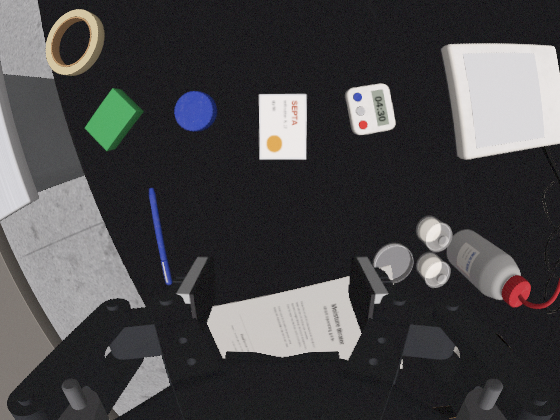

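Column of three measures square at (283,127), centred within 1 mm. Now the handle: go above the bar, with the fingers at about 35 mm.

```bash

python3 -m jog '[{"linear":[0,0,0],"roll":-0.7},{"linear":[0,0,0],"roll":-1},{"linear":[0,0,0],"roll":-0.92},{"linear":[0.4,-0.18,0],"roll":0},{"linear":[0.83,-0.36,0],"roll":0},{"linear":[0.83,-0.36,0],"roll":0},{"linear":[0.83,-0.36,0],"roll":0},{"linear":[0.83,-0.36,0],"roll":0},{"linear":[0.83,-0.36,0],"roll":0},{"linear":[0.83,-0.36,0],"roll":0},{"linear":[0.83,-0.36,0],"roll":0},{"linear":[0.83,-0.36,0],"roll":0}]' -0.18 40
python3 -m jog '[{"linear":[0.83,-0.36,0],"roll":0},{"linear":[0.83,-0.36,0],"roll":0},{"linear":[0.83,-0.36,0],"roll":0},{"linear":[0.83,-0.36,0],"roll":0},{"linear":[0.4,-0.18,0],"roll":0},{"linear":[0,0,0],"roll":0},{"linear":[0,0,0],"roll":0}]'
python3 - <<'E'
from h import *
c=optics.calibration('wrist');im=optics.get_image('wrist');cv2.imwrite('pics/w7.png',im[:,:,::-1])
to(.4217,.181,.18,-5.55); to(.4217,.181,.102,-5.55)
E
```

```text
time_s: 17.48
position: [0.4708, 0.0282, 0.2807]
tool_rot: [[0.097, 0.995, -0.002], [0.995, -0.097, 0.0], [0.0, -0.002, -1.0]]
ft_force: [1.2, -0.1, -0.0]
grip_width: 0.0351
gripper_force: 0.0
time_s: 18.07
position: [0.4214, 0.1814, 0.2809]
tool_rot: [[0.094, 0.996, -0.002], [0.996, -0.094, -0.001], [-0.001, -0.002, -1.0]]
ft_force: [0.7, -0.5, -0.7]
grip_width: 0.0352
gripper_force: 0.0
units [0.01 0.   2.53] roll 0.01 yaw -5.51 pos [421.8 180.7 281. ]
units [0.01 0.   4.48] roll 0.01 yaw -5.51 pos [421.8 180.7 281. ]
```

View pics/w7.png

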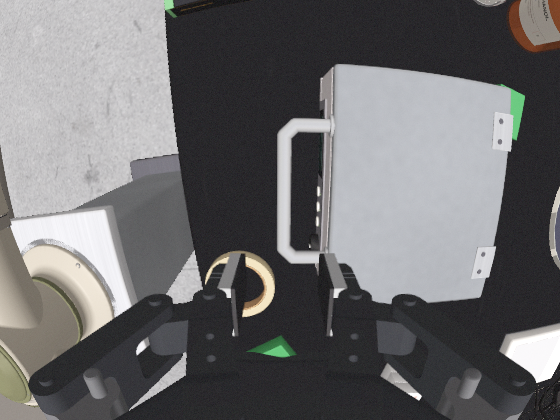

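The lid is clear, and the bar (u≈284) lies midway between the fingers. Descending to grip.

```bash

python3 -m jog '[{"linear":[0,0,0.3],"roll":0},{"linear":[0,0,0.6],"roll":0},{"linear":[0,0,0.8],"roll":0},{"linear":[0,0,0.8],"roll":0},{"linear":[0,0,0.7],"roll":0},{"linear":[0,0,0.5],"roll":0},{"linear":[0,0,0.4],"roll":0},{"linear":[0,0,0.3],"roll":0},{"linear":[0,0,0.1],"roll":0},{"linear":[0,0,0],"roll":0},{"linear":[0,0,0],"roll":0}]' 
python3 -m jog '[{"linear":[0,0,0],"roll":0},{"linear":[0,0,0],"roll":0},{"linear":[0,0,0],"roll":0},{"linear":[0,0,0],"roll":0},{"linear":[0,0,0],"roll":0},{"linear":[0,0,0],"roll":0}]' -1 40
python3 -c "
from h import *
to(.4217,.181,.1,-5.55)
# arc increments in tool (y,z) units from the grip for lid angles
r,a0=.2451,np.arctan2(8,245)
for t in range(0,66,5):
    a=a0+np.radians(t); print(t,np.round([(r*np.cos(a0)-r*np.cos(a))/.04, -(r*np.sin(a)-r*np.sin(a0))/.04],2))
"
```

```text
time_s: 19.03
position: [0.4224, 0.1803, 0.102]
tool_rot: [[0.098, 0.995, 0.0], [0.995, -0.098, -0.0], [-0.0, 0.0, -1.0]]
ft_force: [0.2, 0.7, 0.4]
grip_width: 0.0351
gripper_force: 0.0
time_s: 19.53
position: [0.4225, 0.1808, 0.1025]
tool_rot: [[0.096, 0.995, 0.002], [0.995, -0.096, -0.0], [0.0, 0.002, -1.0]]
ft_force: [-1.1, -1.9, 6.0]
grip_width: 0.0116
gripper_force: 39.1
units [ 0.   -0.02  0.06] roll 0.0 yaw -5.54 pos [422.5 180.8 102.5]
0 [ 0. -0.]
5 [ 0.04 -0.53]
10 [ 0.13 -1.06]
15 [ 0.26 -1.58]
20 [ 0.44 -2.08]
25 [ 0.66 -2.57]
30 [ 0.92 -3.04]
35 [ 1.22 -3.48]
40 [ 1.56 -3.89]
45 [ 1.94 -4.27]
50 [ 2.34 -4.62]
55 [ 2.78 -4.93]
60 [ 3.24 -5.2 ]
65 [ 3.72 -5.43]
```

```bash

python3 -m jog '[{"linear":[0,0.01,-0.26],"roll":0},{"linear":[0,0.03,-0.27],"roll":0},{"linear":[0,0.04,-0.27],"roll":0},{"linear":[0,0.05,-0.26],"roll":0},{"linear":[0,0.06,-0.26],"roll":0},{"linear":[0,0.07,-0.26],"roll":0},{"linear":[0,0.08,-0.25],"roll":0},{"linear":[0,0.1,-0.25],"roll":0},{"linear":[0,0.1,-0.25],"roll":0},{"linear":[0,0.12,-0.24],"roll":0},{"linear":[0,0.13,-0.24],"roll":0},{"linear":[0,0.13,-0.23],"roll":0}]'
python3 -m jog '[{"linear":[0,0,0],"roll":0},{"linear":[0,0,0],"roll":0}]'
python3 -c "
from h import *
to(.4225+.130*.995,.1808-.130*.097,.1025+.208,-5.54)"
```

```text
time_s: 20.53
position: [0.4567, 0.1773, 0.223]
tool_rot: [[0.096, 0.995, -0.006], [0.995, -0.096, -0.001], [-0.001, -0.006, -1.0]]
ft_force: [-4.7, -1.4, -1.5]
grip_width: 0.011
gripper_force: 39.0
time_s: 20.7
position: [0.4568, 0.1773, 0.2231]
tool_rot: [[0.096, 0.995, -0.005], [0.995, -0.096, -0.0], [-0.001, -0.005, -1.0]]
ft_force: [-8.1, -1.1, 1.5]
grip_width: 0.0115
gripper_force: 39.2
units [ 0.    2.38 -2.19] roll 0.0 yaw -5.53 pos [456.8 177.3 223.1]
```

```bash

python3 -m jog '[{"linear":[0,0.15,-0.23],"roll":0},{"linear":[0,0.15,-0.22],"roll":0},{"linear":[0,0.17,-0.21],"roll":0},{"linear":[0,0.17,-0.2],"roll":0},{"linear":[0,0.18,-0.19],"roll":0},{"linear":[0,0.2,-0.19],"roll":0},{"linear":[0,0.2,-0.18],"roll":0},{"linear":[0,0.2,-0.17],"roll":0},{"linear":[0,0.22,-0.16],"roll":0},{"linear":[0,0.22,-0.15],"roll":0},{"linear":[0,0.23,-0.14],"roll":0},{"linear":[0,0.23,-0.13],"roll":0}]'
python3 -m jog '[{"linear":[0,0,0],"roll":0},{"linear":[0,0,0],"roll":0},{"linear":[0,0,0],"roll":0}]'
python3 -c "
from h import *
to(.4225+.130*.995,.1808-.130*.097,.1025+.208,-5.54)"
```

```text
time_s: 21.7
position: [0.5492, 0.168, 0.3134]
tool_rot: [[0.097, 0.995, -0.001], [0.995, -0.097, -0.001], [-0.001, -0.001, -1.0]]
ft_force: [-13.1, -4.4, 18.0]
grip_width: 0.0113
gripper_force: 41.4
time_s: 21.95
position: [0.5493, 0.168, 0.3133]
tool_rot: [[0.097, 0.995, 0.0], [0.995, -0.097, -0.001], [-0.001, 0.0, -1.0]]
ft_force: [-13.7, -4.8, 19.7]
grip_width: 0.0113
gripper_force: 41.7
units [0.01 0.06 0.07] roll -0.0 yaw -5.55 pos [549.3 168.  313.3]
```

```bash

python3 -m jog '[{"linear":[0,-0.02,-0.04],"roll":0},{"linear":[0,0,0],"roll":0},{"linear":[0,0,0],"roll":0},{"linear":[0,0,0],"roll":0},{"linear":[0,0,0],"roll":0},{"linear":[0,0,0],"roll":0}]'
python3 - <<'E'
from h import *
to(.4225+.130*.995,.1808-.130*.097,.1025+.208,-5.54)
im=optics.get_image('side');c=optics.calibration('side');cv2.imwrite('pics/s8.png',im[:,:,::-1])
o=cv2.imread('pics/top0.png')[:,:,::-1].copy()
t=optics.get_image('top')
# column and bystanders in the top view, before / after
c=optics.calibration('top')
for n,z,lo,hi,r in [('column',.078,(0,0,190),(179,60,255),(335,185,370,225)),('cap',.026,(110,120,80),(130,255,255),(325,220,350,245)),('timer',.019,(0,0,150),(179,255,255),(343,160,370,186)),('pen',.01,(100,120,80),(130,255,255),(355,255,400,275))]:
  for q in (o,t): print(n,[rect(c,k,z) for k in blobs(q,lo,hi,8,2000,r)])
E
```

```text
time_s: 22.45
position: [0.5489, 0.168, 0.3132]
tool_rot: [[0.097, 0.995, -0.001], [0.995, -0.097, -0.001], [-0.001, -0.001, -1.0]]
ft_force: [-7.9, -3.0, 10.5]
grip_width: 0.0113
gripper_force: 40.7
units [0.01 0.07 0.07] roll -0.0 yaw -5.56 pos [548.9 168.  313.2]
column [array([ 581.9, -196.9,   47.3,   68.7,  -18.7])]
column [array([ 587. , -204.5,   48.5,   71.3,  -18.7])]
cap [array([ 488.9, -146.4,   50.5,   50.6,   89.1])]
cap [array([ 488.9, -146.4,   50.5,   50.6,   89.1])]
timer [array([ 701. , -216.6,   58.2,   63.2,   -6.6])]
timer [array([ 701. , -216.6,   58.2,   63.2,   -6.6])]
pen [array([ 369.6, -291.4,   11.5,  149.1,  -14.6])]
pen [array([ 369.6, -291.5,   11.5,  149.1,  -14.7])]
```

The column is in place and the cap, timer and pen haven't moved. The bar position gives a lid angle of about 59.5° by two estimates, and the grip is steady, so I'm handing in.

```bash
python3 -c "
from rig import env
print(env.close_job())"
```

```text
the job is handed in; nothing more can be done
None
```

The job is handed in with no verdict shown: the three cartons stand as one column on the single carton's spot (about 1 mm off by camera), and the gripper holds the lid by its handle at about 59.5°, worked out from the arm's position; cap, timer and pen had not moved, and the long carton was not re-measured.

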